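Index the sleeve to the third click and lower the dial gauge onto it

TASK

A turned sleeve lies in the V-nest of the gauging slide, which stands back at its load stop, and the dial gauge is swung up out of the way. With shut fingers push the black upright lever so that the slide carries the sleeve towards the gauge; feel the clicks and stop with the slide settled in the third one, never running past it. Only then press the gauge arm lightly down by its black cross-bar, without slamming it, until it rests fully on its stop and the stylus is on the sleeve. Grip nothing, leave the sleeve lying in its nest and the things beside the fixture where they are, and move clear at the end.

Things in the scene. Friction and masses are not known exactly. Their poses are not given: they have to be found in the camera images.
- fixture: fixed dark green base plate 250 x 130 x 12 mm with a rail along it. Origin at table height under the rail's middle; x = the way the slide is pushed (load end -x, gauge end +x), z up. Plate edges y = -76 and +54 mm. Stop blocks 44 mm high at x = -124 to -115 and +105 to +114; detent strip with five dowels, 27 mm high, at y = +34 to +50; gauge post 134 mm high at x = +45, y = -58 mm
- slide_travel (a joint): carriage travel to +x, m: 0 = load stop (start), 0.070 = far stop. Friction 2 N. A sprung roller runs over the dowels: 10 mm free run, then four clicks 14 mm apart, the first 24 mm from the load stop. Climbing to each click takes 7 to 10 N at first, falling to 2 N at the crest; 2 mm past it the carriage jumps the last 5 mm into the click by itself, clear of the finger, and stays there. Push slowly
- slide: the carriage on the rail: aluminium plate 144 x 58 mm, top 38 mm above the table, with the V-nest towards the gauge end and the black lever on the load end; slides along the fixture's x. At the load stop its origin and axes are the fixture's
- lever_face (a point): black upright lever with ribbed grip on the carriage's load end, pushed on its -x face. Grip 12 mm (x) x 30 mm (y) x 46 mm high, top 108 mm above the table; under it a thin bar and a foot block (top 46 mm above the table). This point is the middle of the -x push face, 85 mm above the table; axes as the fixture's. It moves with the slide and does not tilt
- nest (a point): point on the carriage under the middle of the sleeve, where the sleeve's origin lies when it is in its nest, 51.5 mm above the table; moves with the slide. It is 101 mm ahead (+x) of the lever's push face
- sleeve: grooved aluminium sleeve, 51 mm in diameter and 50 mm long, lying loose in the V-nest with its axis along the slide; its top is 102 mm above the table. Origin at the bottom of the sleeve, mid-length
- gauge_angle (a joint): angle of the gauge arm in rad: 0 = level, down on its stop with the stylus on the sleeve (when the slide has brought it there); positive = raised, starts between 0.45 and 0.78. A stiff hinge: it stays where it is left, and needs about 2 to 3 N down on the cross-bar to move; at 0 it stops hard
- gauge_arm_hinge (a point): hinge of the gauge arm, on the post, 124 mm above the table; the hinge axis is the fixture's x. The arm reaches from here to +y (and up while raised)
- gauge_arm: aluminium arm 12 mm thick with the dial gauge, hinged on the post. Origin on the hinge axis; its y axis points along the arm to the cross-bar
- crossbar (a point): black ribbed cross-bar at the free end of the gauge arm, to be pressed from above: 12 mm thick, 46 mm long along the fixture's x. This point is its middle, 98 mm from the hinge; 124 mm above the table when the arm is down. The dial (42 mm across, 16 mm thick, standing up 63 mm over the arm) is on the arm 40 mm nearer the hinge
- waiting_sleeve: a second sleeve of the same kind, lying on the bench beside the gauge end of the fixture (+y side); leave it. Origin at its underside
- plug_gauge: steel plug gauge, 21 x 106 mm, lying on the bench along the fixture's +y side; leave it. Origin at its underside
- cup: aluminium cup, 45 mm across and 52 mm high, standing on the bench near the load end, +y side; leave it. Origin at its underside
Mind the look-alikes: they are no part of the job. What is shaped like the sleeve but turquoise or yellow is not meant.

How it is judged:
By the outcome, as a careful person would: the job done as asked, in the order asked, and still so for the second after the job is handed in, with the robot touching nothing.
It also fails if it takes over 67 s, if anything falls off the work surface, if the arm or the gripper's body presses on something with over 40 N, if the wrist force passes 120 N, or if a joint passes its speed limit or range.

ROBOT

A 6-joint arm with a two-finger parallel gripper is mounted at the origin on a cart in front of the work surface, level with it; the furniture and walls round the work are solid. World frame = base frame: x ahead of the robot, y to its left, z up, the work surface at z = 0. Lengths are in mm, angles in rad, forces in N, time in s.
With the tool pointing down it reaches from about 375 to 925 mm from the base axis. Payload 5.7 kg.
Tool frame: the origin (TCP) lies between the finger pads; the fingertips stand 17 mm ahead of it and the grasp point (between the pads) lies 2 mm behind it (ctrl.tip_extent is the distance from the TCP to the fingertips, in mm); z points along the fingers, y is the line along which they close (so a half turn about z gives the same grasp; the last joint's range is limited). The gripper opens to 85 mm and grips with 20 to 120 N. Pads are 22 mm wide; open, the fingers measure 114 mm over their backs; the gripper's body (76 mm by 85 mm) begins 54 mm behind the grasp point. The pads swing forward as they close: fully open they stand 13 mm farther back than shut.
Start: joints at [1.124, 0.359, 1.51, -0, 1.272, -0.115], TCP at [195.44, 567.247, 248.267] pointing down, gripper open.
Joint ranges: [-2.97, 2.97], [-1.01, 2.36], [0.21, 2.38], [-0.96, 4.11], [0.2, 2.71], [-2.98, 2.98]. Speed limits (rad/s): [2.39, 2.39, 3.14, 3.14, 3.14, 3.14].

INTERFACE

Orientations are given as a 3x3 rotation matrix whose columns are the frame's x, y, z axes.
In Python, from bench import get_obs, capture, calibration, ctrl gives the robot as it stands. The module is installed in compiled form; this text tells all that it offers.
- The arm moves only by the tool step_arm, never from a script. Its argument "deltas" is a list that holds one entry, the list of rows, each a list of 4 numbers: the shift along the tool's x, y, z in cm, then the turn about the tool's z in rad. A call has 1 to 20 rows; each row is the pose to reach, as a shift and turn from the pose commanded when the call began, along the tool's axes at that moment; what a row does not reach only later rows make up. A row lasts 1/8 s, in which the tool goes at most 62.5 mm and 10.7 degrees, less where a joint would pass 70% of its speed; a pose out of reach is approached as far as the arm can. A call with a gripper value outside its range is refused whole. "hand" is the closure, from -1 (fully open) to 1 (shut), set as the call begins (left out, the last holds). The fingers move at their own pace and stop on an object; the grip force is fixed at half the most. Time passes only in rows, so rows that repeat a pose let the fingers close. It gives the time, the measured TCP pose, the force, the opening and the grip force at its end, in the units of the state.
- get_obs(): the state, without advancing time (a new reading comes with each control period).
- capture(name): name is "scene" or "top"; returns (picture, depth): 400x640x3 uint8, red, green, blue; 400x640 float32, mm along the optical axis (not along the pixel's ray), 0 where there is no reading.
- calibration(name): a dict with "intrinsics" (3x3 intrinsics, pixels), "rvec" (rotation vector, rad) and "tvec" (3), from world to camera coordinates, as OpenCV has them. Camera axes: x right, y down, z forward; pixel columns grow to the right and rows downward; lengths in mm; the calibration is good to about 2 mm. A picture is of the moment at which its call begins. calibration takes no time and is no camera call.
- ctrl.hand_in(): hands the job in; it is judged then, once.
The state is a dict: "t": time; "q": joint angles; "dq": joint speeds; "joint_torque": joint torques, N m; "tool_pos": TCP position; "tcp_rot": TCP orientation; "force": force on the tool from outside, world axes, zero at the start; "torque": the same for the moment, N m; "width": finger opening in mm; "grip_force": force on a finger pad.
Only numpy, scipy, OpenCV 4.12 (cv2) and the standard library are available. Lean on these libraries where they do the work, as an engineer would, in place of code of your own. Each camera call takes 0.05 s, during which the arm holds its last target. There are 200 camera calls.

## Working session

There is one attempt and no reset: what is moved stays moved. The work goes in short steps, Python scripts to look and compute and a tool call to move; the robot and the scene stay as the last step left them, time stands still between calls to the robot, and variables do not carry over. Pictures are saved under pics/ and viewed, at most 10 in all, crops included, and the job is handed in when it is done.

Besides the shell and the picture viewer there is one more tool, called after ">>>" by a JSON object that holds its "method" and its "body". step_arm: Moves the arm, as the interface text tells. Its arguments: {"type":"object","properties":{"deltas":{"type":"array"},"hand":{"type":"number"}},"required":["deltas"]}

```bash
mkdir -p pics; cat > h.py <<'E'
import numpy as np, cv2
from bench import get_obs, capture, calibration, ctrl
def cloud(n):
    im,d=capture(n); c=calibration(n); K=np.array(c["intrinsics"],float); R=cv2.Rodrigues(np.array(c["rvec"],float))[0]; t=np.array(c["tvec"],float).ravel()
    v,u=np.mgrid[:d.shape[0],:d.shape[1]]
    P=np.stack([(u-K[0,2])/K[0,0]*d,(v-K[1,2])/K[1,1]*d,d],-1)
    W=(P-t)@R
    W[d==0]=np.nan
    return im,d,W
E
python3 - <<'E'
from h import *
for n in("scene","top"):
    im,d,W=cloud(n); cv2.imwrite(f"pics/{n}0.png",im[:,:,::-1]); np.savez(f"{n}0.npz",im=im,d=d,W=W)
    c=calibration(n);R=cv2.Rodrigues(np.array(c["rvec"],float))[0];print(n,-R.T@np.array(c["tvec"]).ravel(),(d>0).mean())
o=get_obs();print(o["t"],o["tool_pos"],o["tcp_rot"],o["force"],ctrl.tip_extent)
E
```

```text
scene [ -22.05041031 -527.5683067  1052.9849438 ] 0.99601171875
top [ 454.76740563  -38.26027495 1320.73619982] 0.995953125
0.1 [195.19584582 566.71863684 247.5302563 ] [[-9.45456504e-01  3.25747531e-01 -7.38278956e-04]
 [ 3.25748310e-01  9.45455256e-01 -1.54838860e-03]
 [ 1.93625954e-04 -1.70442720e-03 -9.99998529e-01]] [0.57504753 0.38175822 0.00450585] 17.0
```

View pics/scene0.png

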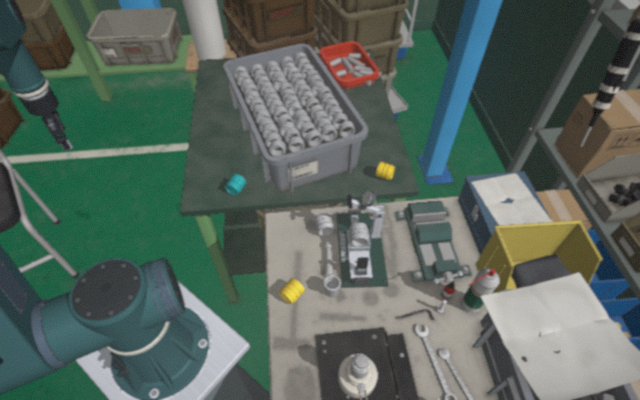

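View pics/top0.png

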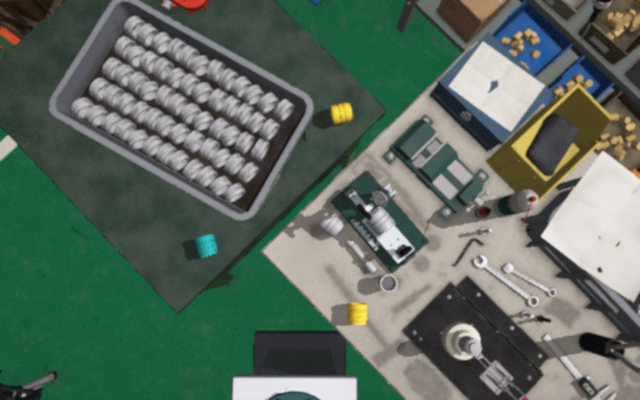

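The fixture is the dark green plate around (380,220) in the top view. The gauge is at its upper left (380,193) and the lever at its lower right (~(410,255)). The waiting sleeve is at (332,225), the plug gauge at (362,257) and the cup at (389,283).

```bash
python3 - <<'E'
from h import *
z=np.load("top0.npz");im,W=z["im"],z["W"]
a=cv2.resize(im[150:310,300:450],None,fx=3.7,fy=3.7,interpolation=cv2.INTER_CUBIC)
s=np.load("scene0.npz");b=cv2.resize(s["im"][180:300,305:405],None,fx=4.9,fy=4.9,interpolation=cv2.INTER_CUBIC)[:592]
cv2.imwrite("pics/topc.png",a[:,:,::-1]);cv2.imwrite("pics/scenec.png",b[:,:,::-1])
# plate from both views: dark-greenish pixels at z 6..18
for n,q in(("top",z),("scene",s)):
    im,W=q["im"].astype(int),q["W"]
    box=(slice(150,310),slice(300,450)) if n=="top" else (slice(180,300),slice(305,405))
    m=np.zeros(im.shape[:2],bool);m[box]=True
    g=(im[...,1]-im[...,0]>12)&(im.max(-1)<110)&m&(W[...,2]>2)&(W[...,2]<25)
    g=cv2.morphologyEx(g.astype(np.uint8),cv2.MORPH_OPEN,np.ones((2,2)))
    k,l,st,_=cv2.connectedComponentsWithStats(g);
    for i in np.argsort(-st[1:,4])[:4]+1:
        P=W[l==i]; r=cv2.minAreaRect(P[:,:2].astype(np.float32)); print(n,st[i],np.median(P[:,2]).round(1),r)
    bench=W[box][(abs(W[box][...,2])<6)];print("bench z",np.median(bench[:,2]))
    # tall points
    for lo,hi in((30,45),(75,95),(95,112),(112,140),(140,220)):
        t=m&(W[...,2]>lo)&(W[...,2]<hi);v,u=np.where(t)
        if len(u):print(lo,hi,len(u),"uv",u.min(),u.max(),v.min(),v.max(),"xyz",np.median(W[t],0).round(0))
E
```

```text
top [385 201  44  53 752] nan ((539.2766723632812, -287.8021240234375), (147.09298706054688, 47.451175689697266), 39.138790130615234)
top [350 173  32  32 468] nan ((634.0242309570312, -181.36795043945312), (65.76506805419922, 80.22726440429688), 42.480525970458984)
top [336 194  29  29 408] nan ((581.6689453125, -139.79226684570312), (88.64555358886719, 40.104713439941406), 40.78037643432617)
top [378 248  24  25 214] nan ((452.95379638671875, -244.97122192382812), (71.2389144897461, 25.043119430541992), 44.48653793334961)
bench z -0.0035378493635583705
30 45 1036 uv 318 449 150 309 xyz [ 506. -249.   38.]
75 95 143 uv 366 447 153 256 xyz [ 538. -208.   90.]
95 112 334 uv 370 411 187 256 xyz [ 542. -215.  101.]
112 140 67 uv 383 408 184 252 xyz [ 618. -229.  132.]
140 220 440 uv 357 390 188 219 xyz [ 586. -189.  181.]
scene [369 240  19  47 591] nan ((nan, nan), (0.0, 0.0), 0.0)
scene [360 215  13  12  94] nan ((625.186279296875, -183.16140747070312), (78.68230438232422, 23.34940528869629), 45.10874557495117)
scene [340 225   8   7  43] nan ((562.1688232421875, -149.2432861328125), (55.946533203125, 21.287723541259766), 36.36050796508789)
scene [344 284   8   4  24] 9.7 ((429.89306640625, -262.0411376953125), (7.0968499183654785, 19.098512649536133), 30.64055633544922)
bench z -0.100919969387005
30 45 697 uv 314 379 210 293 xyz [ 500. -237.   38.]
75 95 188 uv 349 381 219 267 xyz [ 540. -225.   88.]
95 112 302 uv 351 382 213 263 xyz [ 543. -217.  101.]
112 140 129 uv 357 383 206 217 xyz [ 608. -223.  131.]
140 220 365 uv 347 375 190 210 xyz [ 583. -191.  178.]
```

View pics/topc.png

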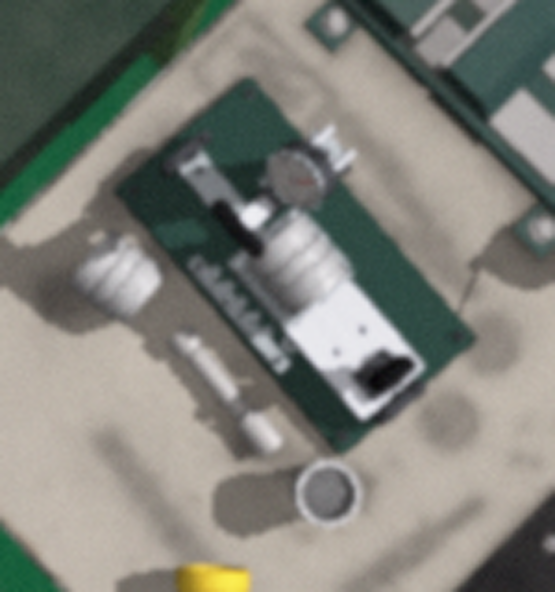

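View pics/scenec.png

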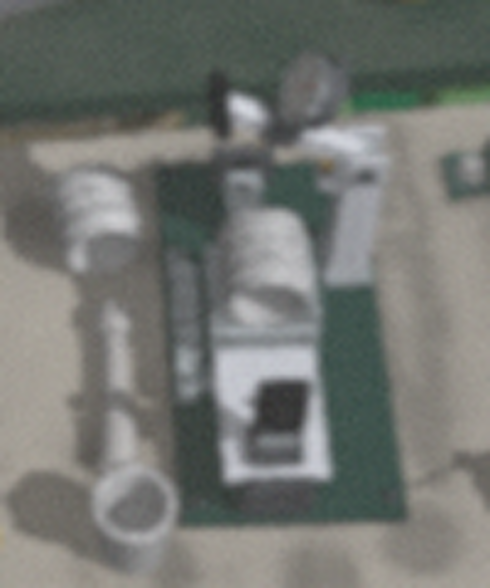

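Seen from above, crop (385,372) is the lever grip, (237,228) the raised cross-bar, and the plate corners are near (250,80), (475,335), (345,450) and (118,190). The scene crop agrees: lever at (283,408), cross-bar at (217,100).

```bash
cat >> h.py <<'E'
def ray(n,uv,z):
    c=calibration(n); K=np.array(c["intrinsics"],float); R=cv2.Rodrigues(np.array(c["rvec"],float))[0]; t=np.array(c["tvec"],float).ravel()
    uv=np.atleast_2d(np.asarray(uv,float)); C=-R.T@t
    D=np.c_[(uv-K[:2,2])/[K[0,0],K[1,1]],np.ones(len(uv))]@R
    return C+D*((z-C[2])/D[:,2])[:,None]
E
python3 - <<'E'
from h import *
z=np.load("top0.npz");im,W=z["im"].astype(int),z["W"]
g=(im[...,1]-im[...,0]>12)&(im.max(-1)<110)
m=np.zeros(g.shape,np.uint8);cv2.fillPoly(m,[np.array([[368,163],[436,240],[393,280],[326,201]])],1)
g=g&(m>0)
v,u=np.where(cv2.morphologyEx(g.astype(np.uint8),cv2.MORPH_OPEN,np.ones((3,3)))>0)
P=ray("top",np.c_[u,v],12)[:,:2].astype(np.float32)
r=cv2.minAreaRect(P);print("plate",r)
c0=ray("top",np.array([[250,80],[475,335],[345,450],[118,190]])/3.7+[300,150],12)[:,:2];print("hand corners",c0.round(0),np.linalg.norm(np.diff(c0,axis=0),axis=1))
B=cv2.boxPoints(r);L=np.roll(B,-1,0)-B
e=L[np.argmax(np.linalg.norm(L,axis=1))];e/=np.linalg.norm(e)
if e[0]<0:e=-e
ex=e;ey=np.array([-ex[1],ex[0]]);cen=np.array(r[0])
# trimmed extents
ax,ay=P@ex,P@ey;print("ext",np.percentile(ax,[0,.5,99.5,100]),np.percentile(ay,[0,.5,99.5,100]))
O=cen+11*ey;print("yaw",np.arctan2(ex[1],ex[0]),"origin",O)
print("lever pred",O+ (0)*ex)
for n in("top","scene"):
    q=np.load(n+"0.npz");I,w=q["im"].astype(int),q["W"]
    dk=(I.max(-1)<60)&(w[...,2]>60)&(w[...,2]<230)&(np.hypot(w[...,0]-O[0],w[...,1]-O[1])<170)
    k,l,st,cc=cv2.connectedComponentsWithStats(dk.astype(np.uint8))
    for i in range(1,k):
        if st[i,4]>8:
            p=w[l==i];f=(p[:,:2]-O)@np.c_[ex,ey];print(n,cc[i].round(1),st[i,4],p.mean(0).round(1),"fix",f.mean(0).round(1),"lo",f.min(0).round(0),"hi",f.max(0).round(0),p[:,2].min().round(0),p[:,2].max().round(0))
    br=(I.min(-1)>90)&(abs(w[...,2]-38)<4)&(np.hypot(w[...,0]-O[0],w[...,1]-O[1])<140)
    f=(w[br][:,:2]-O)@np.c_[ex,ey];print("slide top",np.percentile(f,[2,50,98],axis=0).round(1))
    t=(abs(w[...,2]-98)<5)&(I.min(-1)>60)&(np.hypot(w[...,0]-O[0],w[...,1]-O[1])<100)
    f=(w[t][:,:2]-O)@np.c_[ex,ey];print("sleeve",np.percentile(f,[2,50,98],axis=0).round(1))
E
```

```text
plate ((554.06640625, -220.20907592773438), (246.44879150390625, 127.35438537597656), 40.74584197998047)
hand corners [[ 685. -190.]
 [ 503. -349.]
 [ 421. -256.]
 [ 605.  -95.]] [242.00831999 123.99533659 243.90996962]
ext [152.81166077 154.51629471 397.70568695 399.26049805] [-592.15209961 -591.20192474 -466.2605542  -464.79772949]
yaw 0.7111491 origin [ 546.8866539  -211.87534046]
lever pred [ 546.8866539  -211.87534046]
top [363.5 211.7] 81 [ 562.1 -160.7  177.8] fix [44.9 28.8] lo [24. 23.] hi [65. 34.] 171.0 185.0
top [404.4 250.9] 63 [ 474.  -269.1   99.8] fix [-92.6   4.2] lo [-98.  -9.] hi [-89.  16.] 71.0 111.0
slide top [[-111.4  -27.1]
 [ -59.6    5.9]
 [  88.4  110.7]]
sleeve [[-24.3 -18.1]
 [ -1.6   2.7]
 [ 23.3  21. ]]
scene [348.8 200.2] 25 [ 561.  -158.8  178.5] fix [45.4 31. ] lo [28. 26.] hi [60. 35.] 174.0 181.0
scene [361.8 263. ] 43 [ 469.7 -274.    93. ] fix [-99.    3.3] lo [-101.   -6.] hi [-94.  14.] 74.0 108.0
slide top [[-111.1  -47.3]
 [ -51.6   14.8]
 [  94.5  113.8]]
sleeve [[-67.3 -60.7]
 [  2.4   0.7]
 [ 36.4  21.2]]
```

```bash
cat >> h.py <<'E'
O=np.array([545.3,-210.0]);EX=np.array([.7577,.6527]);EY=np.array([-.6527,.7577])
def fix(x,y,z): return np.r_[O+x*EX+y*EY,z]
E
python3 - <<'E'
from h import *
o=get_obs();p=o["tool_pos"];R=o["tcp_rot"]
wp=[np.array(a,float) for a in([430,330,270],[520,100,270],[480,-150,250])]+[fix(-150,0,250),fix(-150,0,92)]
Ws=np.concatenate([np.load(n+"0.npz")["W"].reshape(-1,3) for n in("top","scene")])
a=p
for w in wp:
    s=np.linspace(a,w,20);h=[np.nanmax(np.where(np.hypot(Ws[:,0]-q[0],Ws[:,1]-q[1])<80,Ws[:,2],-99)) for q in s]
    print(w.round(0),np.hypot(*w[:2]).round(0),"delta cm",((w-p)@R/10).round(2),"h",np.round(h)[::3]);a=w
x=R[:,0];print("yaw tool x",np.arctan2(x[1],x[0]))
E
```

```text
[430. 330. 270.] 542.0 delta cm [-29.91 -14.74  -2.23] h [648. 655. 655. -99.   7.   9.   9.]
[520. 100. 270.] 530.0 delta cm [-45.91 -33.55  -2.2 ] h [  9.  55.  56.  56. 178. 178. 179.]
[ 480. -150.  250.] 503.0 delta cm [-50.27 -58.49  -0.16] h [179. 179.   9.  57.  57.  57. 182.]
[ 432. -308.  250.] 530.0 delta cm [-50.85 -74.99  -0.13] h [182. 182. 112. 112. 112. 112. 112.]
[ 432. -308.   92.] 530.0 delta cm [-50.85 -74.96  15.67] h [112. 112. 112. 112. 112. 112. 112.]
yaw tool x 2.8097895465298106
```

>>> {"method": "step_arm", "body": {"deltas": [[[-5,-2.5,-0.4,0.12],[-10,-5,-0.8,0.24],[-15,-7.5,-1.2,0.36],[-20,-10,-1.6,0.48],[-25,-12.4,-2,0.6],[-30,-14.8,-2.2,0.72],[-34,-19.5,-2.2,0.84],[-38,-24.2,-2.2,0.96],[-42,-29,-2.2,1.08],[-46,-33.6,-2.2,1.2],[-47,-38.6,-1.8,1.32],[-48,-43.6,-1.4,1.44],[-49,-48.6,-1,1.56],[-50,-53.6,-0.6,1.68],[-50.3,-58.6,-0.2,1.8],[-50.5,-64,-0.2,1.92],[-50.7,-69.5,-0.2,2.04],[-50.9,-75,-0.2,2.1],[-50.9,-75,-0.2,2.1],[-50.9,-75,-0.2,2.1]]], "hand": 1}}

```text
t: 2.6
tool_pos: [432.0, -307.1, 249.9]
tcp_rot: [[0.759, 0.651, -0.001], [0.651, -0.759, 0.001], [0.0, -0.001, -1.0]]
force: [0.4, -0.7, 0.0]
width: 0.2
grip_force: 0.0
```

>>> {"method": "step_arm", "body": {"deltas": [[[0,0,4,0],[0,0,8,0],[0,0,12,0],[0,0,15,0],[0,0,15.8,0],[1,0,15.8,0],[2,0,15.8,0],[2.2,0,15.8,0],[2.2,0,15.8,0],[2.2,0,15.8,0]]]}}

```text
t: 3.85
tool_pos: [449.1, -293.5, 92.7]
tcp_rot: [[0.759, 0.652, 0.0], [0.652, -0.759, -0.0], [-0.0, 0.001, -1.0]]
force: [0.6, -0.6, 0.2]
width: 0.1
grip_force: 0.0
```

```bash
python3 - <<'E'
from h import *
o=get_obs();print(o["t"],o["tool_pos"],o["force"],(o["tool_pos"][:2]-O)@np.c_[EX,EY])
im,d=capture("top");a=cv2.resize(im[190:290,360:460],None,fx=5,fy=5,interpolation=cv2.INTER_CUBIC)
im,d=capture("scene");b=cv2.resize(im[200:300,320:380],None,fx=5,fy=5,interpolation=cv2.INTER_CUBIC)
cv2.imwrite("pics/p1.png",np.hstack([a,b])[:,:,::-1])
E
```

```text
3.85 [ 449.06703006 -293.5010751    92.65875585] [ 0.62560456 -0.6103657   0.22624112] [-127.41687304   -0.45750512]
```

View pics/p1.png

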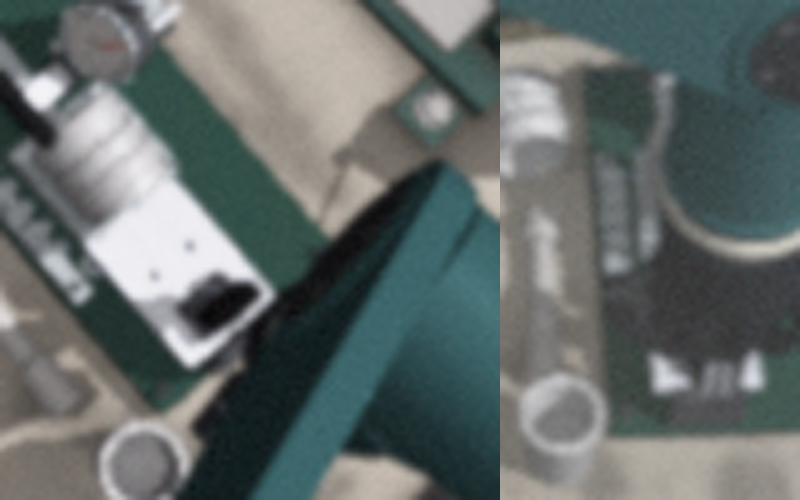

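The shut fingers (scene part (715,375)) stand behind the lever, in line with it. Next I approach slowly until contact.

>>> {"method": "step_arm", "body": {"deltas": [[[0.3,0,0,0],[0.6,0,0,0],[0.8,0,0,0],[1.0,0,0,0],[1.1,0,0,0],[1.2,0,0,0],[1.2,0,0,0]]]}}

```text
t: 4.82
tool_pos: [458.2, -285.5, 92.3]
tcp_rot: [[0.758, 0.652, -0.0], [0.652, -0.758, -0.0], [-0.0, 0.0, -1.0]]
force: [-0.5, -0.2, -0.1]
width: -0.2
grip_force: 0.0
```

>>> {"method": "step_arm", "body": {"deltas": [[[0.1,0,0,0],[0.2,0,0,0],[0.2,0,0,0]]]}}

```text
t: 5.2
tool_pos: [459.7, -284.2, 92.4]
tcp_rot: [[0.758, 0.652, -0.0], [0.652, -0.758, -0.0], [-0.0, 0.0, -1.0]]
force: [0.2, 0.8, 0.4]
width: -0.1
grip_force: 0.0
```

>>> {"method": "step_arm", "body": {"deltas": [[[0.1,0,0,0],[0.2,0,0,0],[0.2,0,0,0]]]}}

```text
t: 5.58
tool_pos: [461.2, -282.9, 92.3]
tcp_rot: [[0.758, 0.652, -0.0], [0.652, -0.758, -0.0], [-0.0, 0.0, -1.0]]
force: [0.3, -0.5, 0.5]
width: 0.1
grip_force: 0.0
```

>>> {"method": "step_arm", "body": {"deltas": [[[0.1,0,0,0],[0.2,0,0,0],[0.2,0,0,0]]]}}

```text
t: 5.95
tool_pos: [462.7, -281.6, 92.3]
tcp_rot: [[0.758, 0.652, -0.0], [0.652, -0.758, -0.0], [-0.0, 0.0, -1.0]]
force: [-1.8, -0.3, 0.9]
width: 0.1
grip_force: 0.8
```

>>> {"method": "step_arm", "body": {"deltas": [[[0.1,0,0,0],[0.2,0,0,0],[0.2,0,0,0]]]}}

```text
t: 6.32
tool_pos: [464.3, -280.2, 92.3]
tcp_rot: [[0.758, 0.652, 0.0], [0.652, -0.758, 0.0], [0.0, 0.0, -1.0]]
force: [-1.7, -0.2, -0.1]
width: -0.1
grip_force: 0.6
```

>>> {"method": "step_arm", "body": {"deltas": [[[0.1,0,0,0],[0.2,0,0,0],[0.3,0,0,0],[0.4,0,0,0],[0.4,0,0,0]]]}}

```text
t: 6.95
tool_pos: [467.4, -277.6, 92.3]
tcp_rot: [[0.758, 0.652, 0.0], [0.652, -0.758, 0.0], [0.0, 0.0, -1.0]]
force: [-0.7, -0.5, -0.1]
width: -0.3
grip_force: 0.5
```

>>> {"method": "step_arm", "body": {"deltas": [[[0.1,0,0,0],[0.2,0,0,0],[0.2,0,0,0]]]}}

```text
t: 7.32
tool_pos: [468.9, -276.3, 92.3]
tcp_rot: [[0.758, 0.652, 0.0], [0.652, -0.758, 0.0], [0.0, 0.0, -1.0]]
force: [-0.4, -0.4, 0.8]
width: -0.4
grip_force: 0.6
```

>>> {"method": "step_arm", "body": {"deltas": [[[0.1,0,0,0],[0.1,0,0,0]]]}}

```text
t: 7.58
tool_pos: [469.4, -275.9, 92.3]
tcp_rot: [[0.758, 0.652, -0.0], [0.652, -0.758, -0.0], [-0.001, 0.0, -1.0]]
force: [-2.3, -2.2, 1.8]
width: 0.1
grip_force: 2.0
```

>>> {"method": "step_arm", "body": {"deltas": [[[0.1,0,0,0],[0.1,0,0,0]]]}}

```text
t: 7.82
tool_pos: [469.7, -275.6, 92.3]
tcp_rot: [[0.758, 0.652, -0.001], [0.652, -0.758, -0.001], [-0.001, -0.0, -1.0]]
force: [-4.1, -5.1, 1.0]
width: 0.0
grip_force: 3.4
```

>>> {"method": "step_arm", "body": {"deltas": [[[0.1,0,0,0],[0.1,0,0,0]]]}}

```text
t: 8.07
tool_pos: [470.3, -275.1, 92.3]
tcp_rot: [[0.758, 0.652, -0.001], [0.652, -0.758, -0.001], [-0.002, -0.0, -1.0]]
force: [-6.0, -5.3, 1.2]
width: 0.1
grip_force: 3.9
```

>>> {"method": "step_arm", "body": {"deltas": [[[0.1,0,0,0],[0.2,0,0,0],[0.2,0,0,0]]]}}

```text
t: 8.45
tool_pos: [472.2, -273.4, 92.3]
tcp_rot: [[0.758, 0.652, -0.001], [0.652, -0.758, -0.001], [-0.001, -0.0, -1.0]]
force: [-3.3, -3.7, 2.1]
width: 0.0
grip_force: 2.6
```

>>> {"method": "step_arm", "body": {"deltas": [[[0.1,0,0,0],[0.2,0,0,0],[0.2,0,0,0]]]}}

```text
t: 8.82
tool_pos: [474.3, -271.6, 92.3]
tcp_rot: [[0.759, 0.652, 0.0], [0.652, -0.759, 0.0], [0.0, 0.0, -1.0]]
force: [-1.4, -2.6, 1.3]
width: -0.2
grip_force: 1.0
```

>>> {"method": "step_arm", "body": {"deltas": [[[0.05,0,0,0],[0.1,0,0,0],[0.1,0,0,0]]]}}

```text
t: 9.2
tool_pos: [475.1, -271.0, 92.3]
tcp_rot: [[0.759, 0.652, 0.0], [0.652, -0.759, 0.0], [0.0, 0.0, -1.0]]
force: [0.1, 0.8, 0.6]
width: -0.1
grip_force: 0.3
```

>>> {"method": "step_arm", "body": {"deltas": [[[0.05,0,0,0],[0.1,0,0,0],[0.1,0,0,0]]]}}

```text
t: 9.57
tool_pos: [475.8, -270.4, 92.4]
tcp_rot: [[0.759, 0.652, 0.0], [0.652, -0.759, 0.0], [0.0, 0.0, -1.0]]
force: [-0.5, -0.5, 0.5]
width: 0.4
grip_force: 0.0
```

>>> {"method": "step_arm", "body": {"deltas": [[[0.05,0,0,0],[0.1,0,0,0],[0.1,0,0,0]]]}}

```text
t: 9.95
tool_pos: [476.4, -269.8, 92.3]
tcp_rot: [[0.758, 0.652, 0.0], [0.652, -0.758, -0.0], [-0.0, 0.0, -1.0]]
force: [-0.0, -0.8, -0.4]
width: -0.3
grip_force: 0.0
```

>>> {"method": "step_arm", "body": {"deltas": [[[0.1,0,0,0],[0.2,0,0,0],[0.2,0,0,0]]]}}

```text
t: 10.32
tool_pos: [477.9, -268.5, 92.3]
tcp_rot: [[0.758, 0.652, -0.0], [0.652, -0.758, -0.0], [-0.0, 0.0, -1.0]]
force: [-0.2, 0.7, -0.6]
width: 0.2
grip_force: 0.0
```

>>> {"method": "step_arm", "body": {"deltas": [[[0.05,0,0,0],[0.1,0,0,0],[0.1,0,0,0]]]}}

```text
t: 10.7
tool_pos: [478.7, -267.9, 92.3]
tcp_rot: [[0.758, 0.652, -0.0], [0.652, -0.758, -0.0], [-0.0, 0.0, -1.0]]
force: [-0.1, 0.2, 0.3]
width: -0.0
grip_force: 0.0
```

>>> {"method": "step_arm", "body": {"deltas": [[[0.05,0,0,0],[0.1,0,0,0],[0.1,0,0,0]]]}}

```text
t: 11.08
tool_pos: [479.4, -267.2, 92.4]
tcp_rot: [[0.758, 0.652, 0.0], [0.652, -0.758, -0.0], [-0.0, 0.0, -1.0]]
force: [0.3, -0.5, 0.0]
width: 0.1
grip_force: 0.0
```

>>> {"method": "step_arm", "body": {"deltas": [[[0.05,0,0,0],[0.1,0,0,0],[0.1,0,0,0]]]}}

```text
t: 11.45
tool_pos: [479.8, -266.9, 92.3]
tcp_rot: [[0.758, 0.652, -0.001], [0.652, -0.758, -0.001], [-0.001, -0.0, -1.0]]
force: [-3.3, -2.4, 1.7]
width: 0.1
grip_force: 1.8
```

>>> {"method": "step_arm", "body": {"deltas": [[[0.05,0,0,0],[0.1,0,0,0],[0.1,0,0,0]]]}}

```text
t: 11.82
tool_pos: [480.2, -266.5, 92.4]
tcp_rot: [[0.758, 0.652, -0.001], [0.652, -0.758, -0.001], [-0.002, -0.0, -1.0]]
force: [-5.1, -3.7, 1.8]
width: -0.3
grip_force: 3.4
```

>>> {"method": "step_arm", "body": {"deltas": [[[0.1,0,0,0],[0.2,0,0,0],[0.3,0,0,0],[0.3,0,0,0]]]}}

```text
t: 12.32
tool_pos: [482.7, -264.4, 92.3]
tcp_rot: [[0.758, 0.652, -0.001], [0.652, -0.758, -0.001], [-0.001, -0.0, -1.0]]
force: [-3.2, -3.1, 1.6]
width: 0.3
grip_force: 2.6
```

>>> {"method": "step_arm", "body": {"deltas": [[[0.1,0,0,0],[0.2,0,0,0],[0.2,0,0,0]]]}}

```text
t: 12.7
tool_pos: [484.9, -262.5, 92.3]
tcp_rot: [[0.759, 0.652, 0.0], [0.652, -0.759, 0.0], [0.0, 0.0, -1.0]]
force: [-2.3, -1.7, 0.0]
width: 0.1
grip_force: 1.2
```

>>> {"method": "step_arm", "body": {"deltas": [[[0.05,0,0,0],[0.1,0,0,0],[0.1,0,0,0]]]}}

```text
t: 13.08
tool_pos: [485.7, -261.9, 92.3]
tcp_rot: [[0.759, 0.652, 0.0], [0.652, -0.759, 0.0], [0.0, 0.0, -1.0]]
force: [-0.9, -0.1, 0.2]
width: 0.2
grip_force: 0.3
```

>>> {"method": "step_arm", "body": {"deltas": [[[0.05,0,0,0],[0.1,0,0,0],[0.1,0,0,0]]]}}

```text
t: 13.45
tool_pos: [486.4, -261.3, 92.3]
tcp_rot: [[0.759, 0.652, 0.0], [0.652, -0.759, 0.0], [0.0, 0.0, -1.0]]
force: [0.1, -0.7, 0.6]
width: 0.0
grip_force: 0.0
```

>>> {"method": "step_arm", "body": {"deltas": [[[0.05,0,0,0],[0.1,0,0,0],[0.1,0,0,0]]]}}

```text
t: 13.82
tool_pos: [487.0, -260.7, 92.3]
tcp_rot: [[0.758, 0.652, 0.0], [0.652, -0.758, -0.0], [-0.0, 0.0, -1.0]]
force: [0.2, -0.0, -0.5]
width: 0.2
grip_force: 0.0
```

Second click done; the fingers are clear again. Next: recontact, expected about 4 mm on.

>>> {"method": "step_arm", "body": {"deltas": [[[0.1,0,0,0],[0.2,0,0,0],[0.3,0,0,0],[0.3,0,0,0]]]}}

```text
t: 14.32
tool_pos: [489.3, -258.7, 92.3]
tcp_rot: [[0.758, 0.652, -0.0], [0.652, -0.758, -0.0], [-0.0, 0.0, -1.0]]
force: [-0.0, -0.1, -0.1]
width: -0.1
grip_force: 0.0
```

>>> {"method": "step_arm", "body": {"deltas": [[[0.05,0,0,0],[0.1,0,0,0],[0.1,0,0,0]]]}}

```text
t: 14.7
tool_pos: [490.0, -258.1, 92.3]
tcp_rot: [[0.758, 0.652, -0.0], [0.652, -0.758, -0.0], [-0.0, 0.0, -1.0]]
force: [0.7, -0.5, 1.1]
width: 0.3
grip_force: 0.0
```

>>> {"method": "step_arm", "body": {"deltas": [[[0.05,0,0,0],[0.1,0,0,0],[0.1,0,0,0]]]}}

```text
t: 15.08
tool_pos: [490.5, -257.8, 92.4]
tcp_rot: [[0.758, 0.652, -0.001], [0.652, -0.758, -0.001], [-0.001, 0.0, -1.0]]
force: [-2.5, -3.3, 0.5]
width: -0.2
grip_force: 1.8
```

>>> {"method": "step_arm", "body": {"deltas": [[[0.05,0,0,0],[0.1,0,0,0],[0.1,0,0,0]]]}}

```text
t: 15.45
tool_pos: [490.8, -257.4, 92.4]
tcp_rot: [[0.758, 0.652, -0.001], [0.652, -0.758, -0.001], [-0.002, -0.0, -1.0]]
force: [-5.2, -5.0, 2.3]
width: -0.3
grip_force: 3.3
```

>>> {"method": "step_arm", "body": {"deltas": [[[0.1,0,0,0],[0.2,0,0,0],[0.3,0,0,0],[0.3,0,0,0]]]}}

```text
t: 15.95
tool_pos: [493.3, -255.3, 92.3]
tcp_rot: [[0.758, 0.652, -0.001], [0.652, -0.758, -0.001], [-0.001, -0.0, -1.0]]
force: [-4.3, -3.1, 1.0]
width: -0.2
grip_force: 2.6
```

>>> {"method": "step_arm", "body": {"deltas": [[[0.1,0,0,0],[0.2,0,0,0],[0.2,0,0,0]]]}}

```text
t: 16.32
tool_pos: [495.5, -253.4, 92.3]
tcp_rot: [[0.759, 0.652, 0.0], [0.652, -0.759, 0.0], [0.0, 0.0, -1.0]]
force: [-2.0, -1.7, 1.0]
width: -0.2
grip_force: 1.2
```

>>> {"method": "step_arm", "body": {"deltas": [[[0.05,0,0,0],[0.1,0,0,0],[0.1,0,0,0]]]}}

```text
t: 16.7
tool_pos: [496.4, -252.7, 92.4]
tcp_rot: [[0.759, 0.652, 0.0], [0.652, -0.759, 0.0], [0.0, 0.0, -1.0]]
force: [-0.1, -0.3, 1.6]
width: 0.0
grip_force: 0.3
```

>>> {"method": "step_arm", "body": {"deltas": [[[0.05,0,0,0],[0.1,0,0,0],[0.1,0,0,0]]]}}

```text
t: 17.08
tool_pos: [497.0, -252.1, 92.3]
tcp_rot: [[0.759, 0.652, 0.0], [0.652, -0.759, 0.0], [0.0, 0.0, -1.0]]
force: [-0.8, -0.6, 1.0]
width: -0.0
grip_force: 0.0
```

>>> {"method": "step_arm", "body": {"deltas": [[[0.05,0,0,0],[0.1,0,0,0],[0.1,0,0,0],[0.1,0,0,0]]]}}

```text
t: 17.58
tool_pos: [497.6, -251.6, 92.3]
tcp_rot: [[0.759, 0.652, -0.0], [0.652, -0.759, -0.0], [-0.0, 0.0, -1.0]]
force: [-0.0, -0.1, -0.7]
width: 0.1
grip_force: 0.0
```

>>> {"method": "step_arm", "body": {"deltas": [[[-1,0,0,0],[-3,0,0,0],[-6,0,0,0],[-9,0,0,0],[-11,0,-3,0],[-13,0,-7,0],[-15,0,-12,0],[-15,0,-16,0],[-15,0,-16,0]]]}}

```text
t: 18.7
tool_pos: [383.9, -351.9, 255.7]
tcp_rot: [[0.759, 0.651, 0.004], [0.651, -0.759, -0.006], [-0.0, 0.007, -1.0]]
force: [-0.4, -0.5, -0.8]
width: 0.2
grip_force: 0.0
```

```bash
python3 - <<'E'
from h import *
o=get_obs();print(o["t"],o["tool_pos"],o["force"])
for n in("top","scene"):
    I,d,w=cloud(n);np.savez(n+"1.npz",im=I,W=w);I=I.astype(int)
    for tag,(J,V) in(("0",(lambda q:(q["im"].astype(int),q["W"]))(np.load(n+"0.npz"))),("1",(I,w))):
        dk=(J.max(-1)<60)&(V[...,2]>60)&(V[...,2]<195)
        f=(V[...,:2]-O)@np.c_[EX,EY]
        dk&=(f[...,0]>-130)&(f[...,0]<80)&(abs(f[...,1])<60)
        k,l,st,cc=cv2.connectedComponentsWithStats(dk.astype(np.uint8))
        for i in range(1,k):
            if st[i,4]>15:
                p=V[l==i];print(n,tag,cc[i].round(1),st[i,4],"fix",np.median(f[l==i],0).round(1),f[l==i].min(0).round(0),f[l==i].max(0).round(0),p[:,2].min().round(0),p[:,2].max().round(0))
        if n=="top": cr=J[150:310,300:450].astype(np.uint8);cv2.imwrite(f"pics/t{tag}.png",cv2.resize(cr,None,fx=3.7,fy=3.7,interpolation=cv2.INTER_CUBIC)[:,:,::-1])
E
```

```text
18.7 [ 383.92434316 -351.87516823  255.71078404] [-0.39619437 -0.48761522 -0.77947828]
top 0 [363.5 211.7] 81 fix [45.1 26.2] [24. 20.] [65. 32.] 171.0 185.0
top 0 [404.4 250.9] 63 fix [-92.3   2.1] [-98. -12.] [-89.  14.] 71.0 111.0
top 1 [362.7 210.9] 75 fix [48.1 26.1] [27. 20.] [66. 31.] 91.0 184.0
top 1 [390.1 235. ] 57 fix [-40.5   3. ] [-47. -12.] [-36.  14.] 65.0 115.0
scene 0 [348.8 200.2] 25 fix [47.  28.7] [28. 24.] [60. 33.] 174.0 181.0
scene 0 [361.8 263. ] 43 fix [-99.    1.1] [-101.   -9.] [-94.  12.] 74.0 108.0
```

View pics/t1.png

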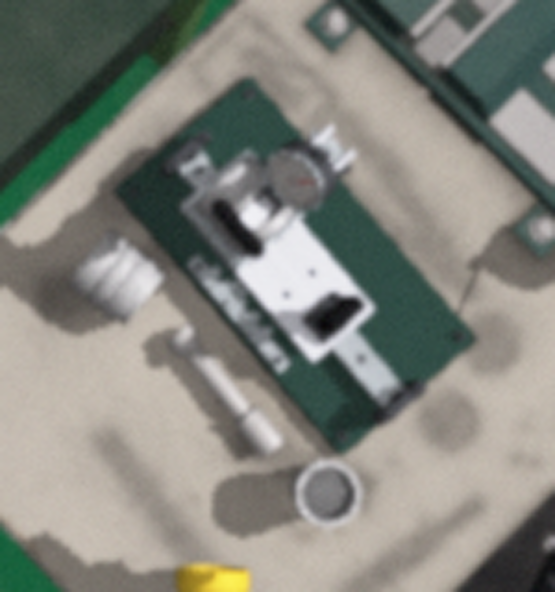

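The lever has moved 51.8 mm, so the slide is settled in click 3. In the top crop the lever is at (335,315) and the sleeve now lies under the raised cross-bar at (237,228). Next I go above the cross-bar.

>>> {"method": "step_arm", "body": {"deltas": [[[3,-1,-2,0],[7,-2,-3,0],[11,-3,-3,0],[15,-3.5,-3,0],[19,-3.5,-3,0],[23,-3.5,-3,0],[25,-3.5,-3,0],[26,-3.5,-3,0],[26,-3.5,-1,0],[26,-3.5,2,0],[26,-3.5,4,0],[26,-3.5,4.5,0],[26,-3.5,4.5,0],[26,-3.5,4.5,0]]]}}

```text
t: 20.55
tool_pos: [558.7, -153.9, 208.3]
tcp_rot: [[0.759, 0.651, 0.001], [0.651, -0.759, -0.001], [0.001, 0.002, -1.0]]
force: [1.5, -0.5, 0.3]
width: 0.1
grip_force: 0.0
```

```bash
python3 - <<'E'
from h import *
o=get_obs();print(o["t"],o["tool_pos"],o["force"],(o["tool_pos"][:2]-O)@np.c_[EX,EY])
I,d,w=cloud("scene");cv2.imwrite("pics/s2.png",cv2.resize(I[150:290,300:420],None,fx=4.2,fy=4.2,interpolation=cv2.INTER_CUBIC)[:,:,::-1])
E
```

```text
20.55 [ 558.68656324 -153.8887047   208.28821994] [ 1.49980161 -0.49488322  0.26691066] [46.76684141 33.77811862]
```

View pics/s2.png

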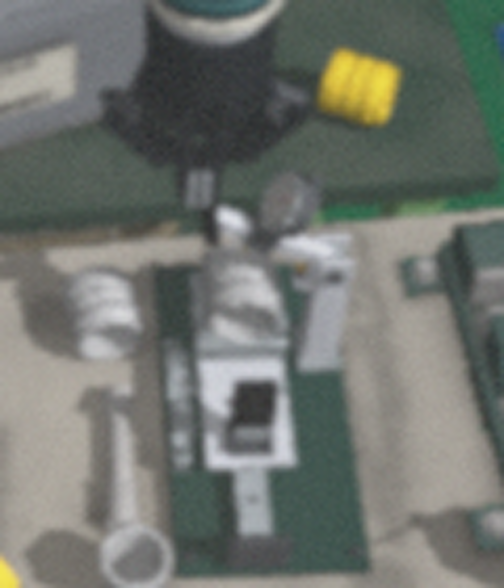

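The fingertips (200,185) stand just above and slightly outside the cross-bar (213,220), clear of the dial. I press slowly from here.

>>> {"method": "step_arm", "body": {"deltas": [[[0,0,0.1,0],[0,0,0.2,0],[0,0,0.3,0],[0,0,0.4,0],[0,0,0.5,0],[0,0,0.6,0],[0,0,0.7,0],[0,0,0.8,0]]]}}

```text
t: 21.6
tool_pos: [558.2, -153.4, 199.2]
tcp_rot: [[0.759, 0.652, -0.0], [0.652, -0.759, -0.0], [-0.0, 0.0, -1.0]]
force: [-0.5, -0.3, 0.2]
width: -0.1
grip_force: 0.0
```

>>> {"method": "step_arm", "body": {"deltas": [[[0,0,0.1,0],[0,0,0.2,0],[0,0,0.3,0],[0,0,0.4,0],[0,0,0.5,0],[0,0,0.6,0]]]}}

```text
t: 22.35
tool_pos: [558.1, -153.2, 193.5]
tcp_rot: [[0.759, 0.652, -0.0], [0.652, -0.759, 0.0], [-0.0, -0.0, -1.0]]
force: [-1.7, 1.1, 3.7]
width: -0.2
grip_force: 2.1
```

>>> {"method": "step_arm", "body": {"deltas": [[[0,0,0.1,0],[0,0,0.2,0],[0,-0.1,0.3,0],[0,-0.1,0.4,0],[0,-0.2,0.5,0],[0,-0.2,0.6,0]]]}}

```text
t: 23.1
tool_pos: [556.1, -150.9, 187.1]
tcp_rot: [[0.758, 0.652, -0.002], [0.652, -0.758, 0.001], [-0.0, -0.002, -1.0]]
force: [-3.2, 5.9, 6.0]
width: -0.1
grip_force: 4.2
```

The upward force is right, but there is 6 N sideways. The tip bears on the outer shoulder of the bar, so I lift, move inwards and press again, following the bar's arc.

>>> {"method": "step_arm", "body": {"deltas": [[[0,0,-0.5,0],[0,0,-1,0],[0,0.3,-1,0],[0,0.5,-1,0],[0,0.5,-1,0],[0,0.5,-1,0]]]}}

```text
t: 23.85
tool_pos: [560.1, -155.7, 197.1]
tcp_rot: [[0.759, 0.652, -0.0], [0.652, -0.759, 0.0], [-0.0, -0.0, -1.0]]
force: [0.0, -0.1, 0.4]
width: -0.0
grip_force: 0.0
```

```bash
python3 - <<'E'
from h import *
o=get_obs();print(o["t"],o["tool_pos"],o["force"],(o["tool_pos"][:2]-O)@np.c_[EX,EY])
for n in("top","scene"):
    I,d,w=cloud(n);f=(w[...,:2]-O)@np.c_[EX,EY]
    dk=(I.max(-1)<60)&(w[...,2]>140)&(w[...,2]<195)&(f[...,0]>10)&(f[...,0]<80)&(abs(f[...,1]-30)<25)
    if dk.sum()>5:
        print(n,dk.sum(),np.percentile(f[dk],[5,50,95],axis=0).round(1),np.percentile(w[dk][:,2],[5,50,95]).round(0))
cv2.imwrite("pics/s3.png",cv2.resize(I[180:240,320:400],None,fx=7,fy=7,interpolation=cv2.INTER_CUBIC)[:,:,::-1])
E
```

```text
23.85 [ 560.09940126 -155.65284825  197.13291057] [ 0.03297255 -0.14549413  0.42812575] [46.68589229 31.51926768]
```

View pics/s3.png

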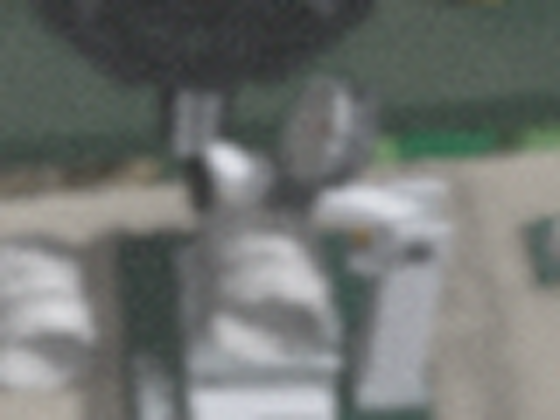

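>>> {"method": "step_arm", "body": {"deltas": [[[0,0.1,0.1,0],[0,0.1,0.2,0],[0,0.1,0.3,0],[0,0.1,0.4,0],[0,0.1,0.5,0],[0,0.1,0.6,0],[0,0.1,0.7,0],[0,0.1,0.8,0],[0,0.1,0.9,0],[0,0.1,1.0,0]]]}}

```text
t: 25.2
tool_pos: [560.5, -156.0, 187.4]
tcp_rot: [[0.759, 0.652, -0.001], [0.652, -0.759, 0.001], [-0.0, -0.001, -1.0]]
force: [-1.5, 2.8, 3.2]
width: -0.0
grip_force: 1.9
```

>>> {"method": "step_arm", "body": {"deltas": [[[0,0,0.1,0],[0,-0.05,0.2,0],[0,-0.1,0.3,0],[0,-0.15,0.4,0]]]}}

```text
t: 25.7
tool_pos: [559.7, -155.2, 183.2]
tcp_rot: [[0.758, 0.652, -0.0], [0.652, -0.758, 0.0], [-0.0, -0.0, -1.0]]
force: [-0.9, 2.0, 3.2]
width: 0.1
grip_force: 1.6
```

>>> {"method": "step_arm", "body": {"deltas": [[[0,-0.05,0.1,0],[0,-0.1,0.2,0],[0,-0.15,0.3,0],[0,-0.2,0.4,0],[0,-0.24,0.5,0],[0,-0.28,0.6,0],[0,-0.32,0.7,0],[0,-0.36,0.8,0],[0,-0.4,0.9,0],[0,-0.43,1.0,0]]]}}

```text
t: 26.95
tool_pos: [557.1, -152.1, 173.3]
tcp_rot: [[0.758, 0.652, 0.0], [0.652, -0.758, -0.0], [-0.0, 0.0, -1.0]]
force: [-1.1, 0.6, 2.2]
width: 0.0
grip_force: 1.1
```

>>> {"method": "step_arm", "body": {"deltas": [[[0,-0.03,0.1,0],[0,-0.06,0.2,0],[0,-0.09,0.3,0],[0,-0.12,0.4,0],[0,-0.14,0.5,0],[0,-0.16,0.6,0],[0,-0.18,0.7,0],[0,-0.2,0.8,0],[0,-0.22,0.9,0],[0,-0.24,1.0,0]]]}}

```text
t: 28.2
tool_pos: [555.4, -150.2, 163.2]
tcp_rot: [[0.758, 0.652, -0.0], [0.652, -0.758, -0.0], [-0.0, -0.0, -1.0]]
force: [-0.3, 1.5, 3.1]
width: 0.3
grip_force: 1.1
```

>>> {"method": "step_arm", "body": {"deltas": [[[0,-0.02,0.1,0],[0,-0.04,0.2,0],[0,-0.06,0.3,0],[0,-0.07,0.4,0],[0,-0.08,0.5,0],[0,-0.09,0.6,0],[0,-0.1,0.7,0],[0,-0.11,0.8,0],[0,-0.12,0.9,0],[0,-0.13,1.0,0]]]}}

```text
t: 29.45
tool_pos: [554.6, -149.2, 153.2]
tcp_rot: [[0.758, 0.652, -0.0], [0.652, -0.758, -0.0], [-0.0, 0.0, -1.0]]
force: [-0.3, 1.2, 2.1]
width: 0.2
grip_force: 0.9
```

>>> {"method": "step_arm", "body": {"deltas": [[[0,0,0.05,0],[0,0,0.1,0],[0,0,0.15,0],[0,0,0.2,0],[0,0,0.25,0],[0,0,0.3,0]]]}}

```text
t: 30.2
tool_pos: [554.6, -149.2, 150.3]
tcp_rot: [[0.758, 0.652, -0.0], [0.652, -0.758, -0.0], [-0.0, 0.0, -1.0]]
force: [-0.1, 1.8, 1.9]
width: -0.1
grip_force: 0.9
```

>>> {"method": "step_arm", "body": {"deltas": [[[0,0,0.05,0],[0,0,0.1,0],[0,0,0.1,0]]]}}

```text
t: 30.58
tool_pos: [554.7, -149.3, 149.2]
tcp_rot: [[0.758, 0.652, 0.0], [0.652, -0.758, -0.0], [-0.0, 0.0, -1.0]]
force: [0.2, 0.2, 0.5]
width: 0.0
grip_force: 0.3
```

>>> {"method": "step_arm", "body": {"deltas": [[[0,0,0.05,0],[0,0,0.1,0],[0,0,0.1,0]]]}}

```text
t: 30.95
tool_pos: [554.7, -149.3, 148.3]
tcp_rot: [[0.758, 0.652, 0.0], [0.652, -0.758, -0.0], [-0.0, 0.0, -1.0]]
force: [-0.7, 0.3, 1.2]
width: -0.1
grip_force: 0.5
```

>>> {"method": "step_arm", "body": {"deltas": [[[0,0,0.05,0],[0,0,0.1,0],[0,0,0.1,0]]]}}

```text
t: 31.32
tool_pos: [554.7, -149.2, 147.3]
tcp_rot: [[0.758, 0.652, 0.0], [0.652, -0.758, -0.0], [-0.0, 0.0, -1.0]]
force: [0.3, 0.5, 0.8]
width: 0.0
grip_force: 0.5
```

>>> {"method": "step_arm", "body": {"deltas": [[[0,0,0.05,0],[0,0,0.05,0]]]}}

```text
t: 31.58
tool_pos: [554.7, -149.3, 147.0]
tcp_rot: [[0.758, 0.652, 0.0], [0.652, -0.758, -0.0], [-0.0, 0.0, -1.0]]
force: [-1.2, 0.7, 4.3]
width: -0.1
grip_force: 1.7
```

>>> {"method": "step_arm", "body": {"deltas": [[[0,0,0.05,0],[0,0,0.05,0]]]}}

```text
t: 31.82
tool_pos: [554.7, -149.2, 146.9]
tcp_rot: [[0.758, 0.652, 0.0], [0.652, -0.758, -0.0], [0.0, 0.0, -1.0]]
force: [-1.9, 1.0, 7.1]
width: 0.3
grip_force: 3.5
```

The stop is reached: tip at 129.9 mm (130 expected), and the force rises without motion. I lift off and move clear.

>>> {"method": "step_arm", "body": {"deltas": [[[0,0,0,0],[0,0,0,0],[0,0,-0.1,0],[0,0,-0.3,0],[0,0,-1,0],[0,0,-3,0],[0,0,-6,0],[0,0,-10,0],[-3,0,-12,0],[-8,0,-13,0],[-13,0,-13,0],[-18,0,-13,0],[-23,2,-13,0],[-26,3,-13,0],[-26,3,-13,0],[-26,3,-13,0]]]}}

```text
t: 33.83
tool_pos: [377.1, -340.9, 276.4]
tcp_rot: [[0.759, 0.651, 0.0], [0.651, -0.759, 0.001], [0.0, -0.0, -1.0]]
force: [-0.6, -1.0, -0.0]
width: -0.1
grip_force: 0.0
```

```bash
python3 - <<'E'
from h import *
o=get_obs();print(o["t"],o["tool_pos"],o["force"],abs(o["dq"]).max())
for n in("top","scene"):
    I,d,w=cloud(n);f=(w[...,:2]-O)@np.c_[EX,EY]
    dk=(I.max(-1)<60)&(w[...,2]>65)&(w[...,2]<195)&(f[...,0]>-130)&(f[...,0]<80)&(abs(f[...,1])<60)
    k,l,st,cc=cv2.connectedComponentsWithStats(dk.astype(np.uint8))
    for i in range(1,k):
        if st[i,4]>10: print(n,cc[i].round(1),st[i,4],"fix",np.median(f[l==i],0).round(1),"z",np.percentile(w[l==i][:,2],[10,50,90]).round(0))
    if n=="top":a=cv2.resize(I[160:310,310:435],None,fx=3.2,fy=3.2,interpolation=cv2.INTER_CUBIC)
    else:b=cv2.resize(I[180:300,300:400],None,fx=4,fy=4,interpolation=cv2.INTER_CUBIC)
cv2.imwrite("pics/end.png",np.hstack([a,b])[:,:,::-1])
E
```

```text
33.825 [ 377.12704939 -340.88585543  276.42745805] [-0.62232708 -1.04475769 -0.02105713] 0.020383155129907522
top [356.9 216.5] 83 fix [47.2 39.1] z [125. 128. 132.]
top [390.1 235. ] 57 fix [-40.6   3.1] z [ 80. 106. 111.]
```

View pics/end.png

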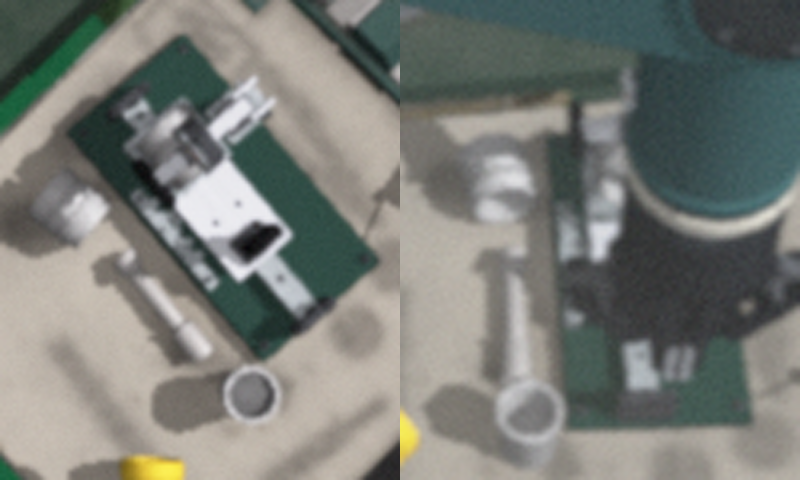

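The picture shows the gauge arm down at (165,165), with the cross-bar at y = 39 mm and its top near 129 mm. The lever is still at click 3 at (258,243). The sleeve is under the dial, the other things are where they were, and the robot is clear.

```bash
python3 -c "
from bench import ctrl
print(ctrl.hand_in())"
```

```text
the job is handed in; nothing more can be done
None
```

The job is handed in at about 34 s: the slide is in the third click (lever moved 51.8 mm), the gauge arm was pressed down onto its stop at about 7 N after one off-centre press that I lifted and redid, and the sleeve, the things beside the fixture and the robot are all clear.

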